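# Load the polarised-light stage and trip the shutter

## Task

Get the specimens ready for a polarised-light picture: turn the polariser ring until its scale reads 60 degrees at the red index, and lift every specimen carrier out of the grey storage block and lay it flat on the lit stage, inside the black rim. When both are done, swing the red shutter lever all the way to its stop and let it spring back. Finish by turning the polariser back to 0, leaving the carriers on the stage and the bottle, can and box on the bench where they are.

Things in the scene. Friction and masses are not known exactly. Their poses are not given: they have to be found in the camera images.
- carrier1_mid (a point): Specimen carrier 1 (may be absent), about 0.2 kg: steel plate 76 (x) x 48 (y) x 14 mm with two round black specimens and, upright in the middle, a blue grip fin 12 mm thick (x), 32 mm long (y) and 40 mm tall (from 14 to 54 mm above the underside). This point is its centre, 27 mm above the underside; z up along the fin. All carriers are alike.
- carrier2_mid (a point): Specimen carrier 2 (may be absent), about 0.2 kg: steel plate 76 (x) x 48 (y) x 14 mm with two round black specimens and, upright in the middle, a blue grip fin 12 mm thick (x), 32 mm long (y) and 40 mm tall (from 14 to 54 mm above the underside). This point is its centre, 27 mm above the underside; z up along the fin. All carriers are alike.
- carrier3_mid (a point): Specimen carrier 3 (may be absent), about 0.2 kg: steel plate 76 (x) x 48 (y) x 14 mm with two round black specimens and, upright in the middle, a blue grip fin 12 mm thick (x), 32 mm long (y) and 40 mm tall (from 14 to 54 mm above the underside). This point is its centre, 27 mm above the underside; z up along the fin. All carriers are alike.
- carrier4_mid (a point): Specimen carrier 4 (may be absent), about 0.2 kg: steel plate 76 (x) x 48 (y) x 14 mm with two round black specimens and, upright in the middle, a blue grip fin 12 mm thick (x), 32 mm long (y) and 40 mm tall (from 14 to 54 mm above the underside). This point is its centre, 27 mm above the underside; z up along the fin. All carriers are alike.
- block: Fixed grey storage block, 102 (x) x 254 (y) x 24 mm high, origin at the centre of its underside. Four pockets in a row along its y, centres at y = -90, -30, 30, 90 mm, each 78 (x) x 50 (y) mm and 14 mm deep (floor 10 mm up); a carrier fits with 1 mm to spare each side, its plate flush with the block's top, so it comes out only straight up by its fin. Some pockets are empty.
- stage: Fixed white light stage, 216 (x) x 166 (y) x 30 mm high, origin at the centre of its underside. Its flat lit top (30 mm above the origin) measures 200 (x) x 150 (y) mm inside a black rim 8 mm wide and 6 mm high; it takes up to four carriers lying side by side, for example centred at x = +-48, y = +-36 mm with their long sides along the stage's x.
- polariser (a joint): Scale reading of the rotary polariser, in rad (1.047 = 60 degrees): the angle of the turning black ring (110 mm across) whose graduation lies at the fixed red index block. The reading grows as the ring is turned clockwise seen from above. Graduated every 10 degrees, longer white marks every 30; the 0 mark is red, and the 30, 60 and 90 marks have one, two and three yellow dots at their inner end. Turns from -0.8 to 2.4 and stays where it is left (friction about 0.08 N m).
- polariser_grip (a point): Middle of the aluminium grip bar on the ring: on the turning axis, 60 mm above the bench. The bar is 58 mm long (this point's x axis, which points to the ring's 0 mark), 14 mm wide (y) and 36 mm tall, its top 78 mm and the ring's face below it 42 mm above the bench.
- polariser_base: Fixed grey base of the polariser, a disc 136 mm across and 28 mm high, origin at the centre of its underside, on the turning axis. The red index block stands on its rim in the direction of its +x axis, so at reading 0 the grip bar lies along this x axis.
- shutter (a joint): Sprung shutter lever, rad: 0 at rest, 0.9 at its stop, growing counter-clockwise seen from above. The spring takes about 1.2 N at the knob at rest and 5 N at the stop, and brings the lever back to 0 when it is let go.
- shutter_knob (a point): Middle of the lever's upright round red knob, 22 mm across; this point is 64 mm above the bench, the knob's top 84 mm, and the lever arm below it 14 mm wide with its top 48 mm above the bench. The knob is 100 mm from the pivot and moves in a level arc; this point turns with the lever.
- shutter_pivot (a point): Point on the lever's upright pivot axis, at the height of the knob's middle (64 mm above the bench); fixed. The axes are those of the fixed shutter base: at rest the knob lies at 154 degrees, at the stop at 206 degrees, counter-clockwise from its x axis.
- oil_bottle: Bystander: amber oil bottle, 36 mm across, 75 mm tall, origin under its centre.
- lens_can: Bystander: black lens can, 44 mm across, 55 mm tall, origin under its centre.
- slide_box: Bystander: green slide box, 60 x 90 x 35 mm tall, origin under its centre.
Things that resemble listed ones, but are neither listed nor needed, are in the scene too. What is shaped like the polariser_base but purple is not meant.

How it is judged:
On the way, in this order (a step that is already met when the one before it is completed fails the run):
1. the polariser reads 60 degrees (within 5) and every carrier lies flat on the stage inside the rim (value of joint polariser between 0.959931 and 1.13446 rad and x of carrier1_mid in the frame of stage between -0.08 and 0.08 m and y of carrier1_mid in the frame of stage between -0.06 and 0.06 m and z of carrier1_mid in the frame of stage between 0.052 and 0.0595 m and angle between each of carrier1_mid, carrier2_mid, carrier3_mid, carrier4_mid's own z axis and vertical below 0.06 rad and x of carrier2_mid in the frame of stage between -0.08 and 0.08 m and y of carrier2_mid in the frame of stage between -0.06 and 0.06 m and z of carrier2_mid in the frame of stage between 0.052 and 0.0595 m and x of carrier3_mid in the frame of stage between -0.08 and 0.08 m and y of carrier3_mid in the frame of stage between -0.06 and 0.06 m and z of carrier3_mid in the frame of stage between 0.052 and 0.0595 m and x of carrier4_mid in the frame of stage between -0.08 and 0.08 m and y of carrier4_mid in the frame of stage between -0.06 and 0.06 m and z of carrier4_mid in the frame of stage between 0.052 and 0.0595 m and value of joint shutter below 0.2 rad), for 0.2 s.
2. the shutter lever is swung to its stop with the polariser still at 60 (value of joint polariser between 0.959931 and 1.13446 rad and value of joint shutter above 0.83 rad), for 0.05 s.
3. the lever has sprung back (value of joint shutter below 0.08 rad), for 0.1 s.
4. the polariser is turned back to 0 (within 5 degrees) (value of joint polariser between -0.0872665 and 0.0872665 rad), for 0.2 s.
At the end, for the whole second after the job is handed in: Polariser back at 0 within 5 degrees; every carrier at rest, flat (0.06 rad) on the stage's panel, not on the rim or another carrier, centre within 80 mm (x) and 60 mm (y) of the stage's middle; lever, once swung past 0.83 rad, back within 0.08 rad of rest; bystanders moved under 40 mm (all of step 4 and x of carrier1_mid in the frame of stage between -0.08 and 0.08 m and y of carrier1_mid in the frame of stage between -0.06 and 0.06 m and z of carrier1_mid in the frame of stage between 0.052 and 0.0595 m and angle between each of carrier1_mid, carrier2_mid, carrier3_mid, carrier4_mid's own z axis and vertical below 0.06 rad and x of carrier2_mid in the frame of stage between -0.08 and 0.08 m and y of carrier2_mid in the frame of stage between -0.06 and 0.06 m and z of carrier2_mid in the frame of stage between 0.052 and 0.0595 m and x of carrier3_mid in the frame of stage between -0.08 and 0.08 m and y of carrier3_mid in the frame of stage between -0.06 and 0.06 m and z of carrier3_mid in the frame of stage between 0.052 and 0.0595 m and x of carrier4_mid in the frame of stage between -0.08 and 0.08 m and y of carrier4_mid in the frame of stage between -0.06 and 0.06 m and z of carrier4_mid in the frame of stage between 0.052 and 0.0595 m and value of joint shutter below 0.08 rad and linear speed of each of carrier1, carrier2, carrier3, carrier4 below 0.03 m/s); the robot touches nothing.
It fails at once if the oil bottle is shifted by more than 40 mm (distance of oil_bottle from where it was at the start of the episode above 0.04 m).
It fails at once if the lens can is shifted by more than 40 mm (distance of lens_can from where it was at the start of the episode above 0.04 m).
It fails at once if the slide box is shifted by more than 40 mm (distance of slide_box from where it was at the start of the episode above 0.04 m).
Of carrier1, carrier2, carrier3, carrier4 only 2 to 4 are there at a start; the rules pass over those that are not, and their reading is None.
At some moment in a run one of carrier1, carrier2, carrier3, carrier4 may be knocked a few centimetres aside while the robot is not near it.
Once in a run the grip may slacken for a moment while it holds something.
It also fails if it takes over 210 s, if anything falls off the work surface, if the arm or the gripper's body presses on something with over 40 N, if the wrist force passes 120 N, or if a joint passes its speed limit or range.

## Robot

A 7-joint arm with a two-finger parallel gripper is mounted at the origin on the work surface. World frame = base frame: x ahead of the robot, y to its left, z up, the work surface at z = 0. Lengths are in m, angles in rad, forces in N, time in s.
With the tool pointing down it reaches from about 0.4 to 0.85 m from the base axis. Payload 10.4 kg.
Tool frame: the origin (TCP) lies at the very end of the fingers, on their centre line; the grasp point (between the pads) lies 19 mm behind it (ctrl.tcp_to_grasp is the distance from the TCP to the grasp point, in m); z points along the fingers, x is the direction in which the jaws open and shut, and the axes are right-handed (so a half turn about z gives the same grasp; the last joint's range is limited). The gripper opens to 87 mm and grips with 3 to 60 N. Pads are 19 mm wide; open, the fingers measure 117 mm over their backs; the gripper's body (75 mm by 190 mm) begins 51 mm behind the grasp point.
Start: joints at [-1.331, 0.332, -0.065, 1.46, 0.022, 1.35, -0.088], TCP at [0.162, 0.604, 0.223] pointing down, gripper open.
Joint ranges: [-2.6, 2.6], [-0.5, 2.12], [-1.47, 1.34], [0.16, 2.42], [-1.27, 4.41], [0.06, 2.06], [-2.6, 2.6]. Speed limits (rad/s): [2.22, 2.22, 2.79, 2.79, 3.14, 3.14, 3.14].

## Interface

Orientations are given as a rotation vector (axis times angle).
In Python, from workcell import ctrl gives the robot as it stands.
- The arm moves only by the tool drive_tool, never from a script. Its argument "motion" is a list of rows, each a list of 7 numbers: the opening, from 0 (shut) to 1 (fully open), then the shift along the tool's x, y, z in m, then the turn, a rotation vector about the tool's x, y, z in degrees. A call has 1 to 5 rows; each row shifts and turns the pose as measured when the row begins, along the tool's axes as they then stand; what a row does not reach is not made up. A row lasts 1/8 s, in which the tool goes at most 62.5 mm and 10.7 degrees, less where a joint would pass 70% of its speed; a pose out of reach is approached as far as the arm can. A call with a gripper value outside its range is refused whole. The fingers move at their own pace and stop on an object; "grip_force" is the grip in N (left out, the last holds). Time passes only in rows, so rows that do not move let the fingers close. It gives the time, the measured TCP pose, the force and the opening at its end, in the units of the state.
- ctrl.state(): the state, without advancing time (a new reading comes with each control period).
- ctrl.capture(name): name is "side" or "top"; returns a dict with "frame" (480x640x3 uint8, red, green, blue), "range_z" (480x640 float32, m along the optical axis (not along the pixel's ray), 0 where there is no reading), "fovy" (degrees; the focal length in pixels is half the picture's height over the tangent of half this angle, whatever the lens; pixels are square), "cx", "cy" (the principal point, pixels), "rvec" (rotation vector, rad) and "tvec" (3), from world to camera coordinates, as OpenCV has them. Camera axes: x right, y down, z forward; pixel columns grow to the right and rows downward; lengths in m; the calibration is good to about 2 mm. A picture is of the moment at which its call begins.
- ctrl.hand_in(): hands the job in, once; it reports no verdict.
Trained networks look in the newest picture that a camera, given by its name, has taken for a name from the list of things; names that differ only in an ending like _2 or _b are one class to them, and where a whole thing is asked for, a point or a joint stands for the part that bears it (a point fixed in the world has none). Each returns a list of dicts, best first, with "p" (0 to 1); they miss things now and then, are a little off and sometimes report something else, mostly with a low value. They report only what shows in the picture. A call takes as long as a camera call. They do not tell look-alikes from the thing itself.
- ctrl.look_for(camera, target): "centre" ([x, y, z] in m, in world coordinates, good to about 4 mm: the middle of the surface that is visible of it).
- ctrl.tip_of(camera, target): "centre" ([x, y, z] in m, in world coordinates, good to about 4 mm: a listed point, or the origin of a listed thing).
The state is a dict: "clock": time; "joints": joint angles; "joint_vel": joint speeds; "tau": joint torques, N m; "tcp_pos": TCP position; "orientation": TCP orientation; "contact_force": force on the tool from outside, world axes, zero at the start; "moment": the same for the moment, N m; "width": opening from 0.0 (shut) to 1.0 (fully open).
Only numpy, scipy, OpenCV 4.12 (cv2) and the standard library are available. Lean on these libraries where they do the work, as an engineer would, in place of code of your own. Each camera call takes 0.05 s, during which the arm holds its last target. There are 200 camera calls.

## Working session

There is one attempt and no reset: what is moved stays moved. The work goes in short steps, Python scripts to look and compute and a tool call to move; the robot and the scene stay as the last step left them, time stands still between calls to the robot, and variables do not carry over. Pictures are saved under pics/ and viewed, on a budget of 14 in all, crops included, one or two more only if the job needs it, and the job is handed in when it is done.

Besides the shell and the picture viewer there is one more tool, called after ">>>" as a command line: name --pt "numbers of a row" for each row, then --argument value for the rest. drive_tool: Moves the arm, as the interface text tells. Its arguments: {"type":"object","properties":{"motion":{"type":"array","items":{"type":"array","items":{"type":"number"}}},"grip_force":{"type":"number"}},"required":["motion"]}

```bash
mkdir -p pics; cat > h.py <<'E'
import numpy as np, cv2
from scipy.spatial.transform import Rotation as R
from workcell import ctrl
def cap(cam,name=None):
    c=ctrl.capture(cam)
    if name: cv2.imwrite(f'pics/{name}.png',c['frame'][:,:,::-1])
    np.savez(f'{cam}.npz',**c)
    return c
def cloud(c):
    f=240/np.tan(np.radians(c['fovy'])/2); v,u=np.mgrid[0:480,0:640]; z=c['range_z']
    P=np.stack([(u-c['cx'])/f*z,(v-c['cy'])/f*z,z],-1)
    Rm=cv2.Rodrigues(np.array(c['rvec'],float))[0]
    return (P-np.array(c['tvec']).ravel())@Rm
def proj(c,X):
    f=240/np.tan(np.radians(c['fovy'])/2)
    Rm=cv2.Rodrigues(np.array(c['rvec'],float))[0]
    p=Rm@np.array(X,float)+np.array(c['tvec']).ravel()
    return (f*p[:2]/p[2]+[c['cx'],c['cy']]).round(1)
E
cat > a.py <<'E'
from h import *
np.set_printoptions(precision=4,suppress=True)
print(ctrl.state())
for cam in ['top','side']:
    c=cap(cam,cam+'0'); print(cam,c['fovy'],c['cx'],c['cy'],c['rvec'],c['tvec'])
    for t in ['carrier1_mid','block','stage','polariser_grip','polariser_base','shutter_knob','shutter_pivot','oil_bottle','lens_can','slide_box']:
        for d in ctrl.tip_of(cam,t): print(t,round(d['p'],2),np.round(d['centre'],3),proj(c,d['centre']))
E
python3 a.py
```

```text
{'clock': 0.0, 'joints': array([-1.3306,  0.3329, -0.0647,  1.4609,  0.0216,  1.3499, -0.0885]), 'joint_vel': array([ 0.0001, -0.0004,  0.0004,  0.0011, -0.0008,  0.001 , -0.0002]), 'tau': array([ -0.0004, -62.3271,   0.0245, -38.9876,  -0.0613,   0.0399,
         0.0001]), 'tcp_pos': array([0.1623, 0.6032, 0.2218]), 'orientation': array([ 2.4926,  1.9106, -0.0017]), 'contact_force': array([-0.2148, -0.3843,  0.1645]), 'moment': array([-0.0046, -0.0121,  0.0181]), 'width': 1.0004409280604265}
top 42.252868914033556 314.9959877366665 241.73366060884936 [ 2.1402 -2.1712  0.1322] [0.0138 0.5339 1.6284]
carrier1_mid 0.65 [0.532 0.363 0.037] [181.4 244.3]
block 0.62 [ 0.52   0.276 -0.004] [216.4 249.9]
block 0.45 [0.515 0.247 0.037] [224.8 249.8]
block 0.32 [0.713 0.015 0.069] [310.7 173.1]
stage 0.96 [ 0.509 -0.274  0.001] [418.2 250.8]
polariser_grip 0.98 [0.317 0.376 0.063] [173.  325.5]
polariser_grip 0.84 [ 0.501 -0.014  0.062] [323.  252.6]
polariser_grip 0.61 [ 0.331 -0.068  0.065] [344.8 317.8]
polariser_grip 0.56 [0.346 0.177 0.063] [250.2 313.3]
polariser_base 0.85 [ 0.504 -0.01
[... 700 characters left out ...]
.036] [321.4 318.5]
block 0.6 [0.523 0.272 0.001] [318.1 338.2]
stage 0.91 [ 0.512 -0.28   0.001] [326.9 204.5]
polariser_grip 0.97 [0.314 0.382 0.057] [417.6 359.4]
polariser_grip 0.9 [ 0.504 -0.016  0.057] [328.2 242.7]
polariser_grip 0.8 [0.342 0.179 0.06 ] [397. 293.]
polariser_grip 0.78 [ 0.335 -0.067  0.059] [392.8 231.3]
polariser_base 0.59 [ 0.505 -0.015  0.004] [327.7 258.9]
polariser_base 0.58 [0.342 0.179 0.   ] [395.1 311.7]
shutter_knob 0.95 [0.627 0.066 0.066] [278.4 259.1]
shutter_pivot 0.98 [0.712 0.019 0.067] [246.1 247. ]
shutter_pivot 0.33 [ 0.52   0.273 -0.003] [319.5 340.2]
oil_bottle 0.88 [0.767 0.216 0.   ] [215.3 319.5]
slide_box 0.96 [0.716 0.309 0.002] [231.4 348.6]
```

View pics/top0.png

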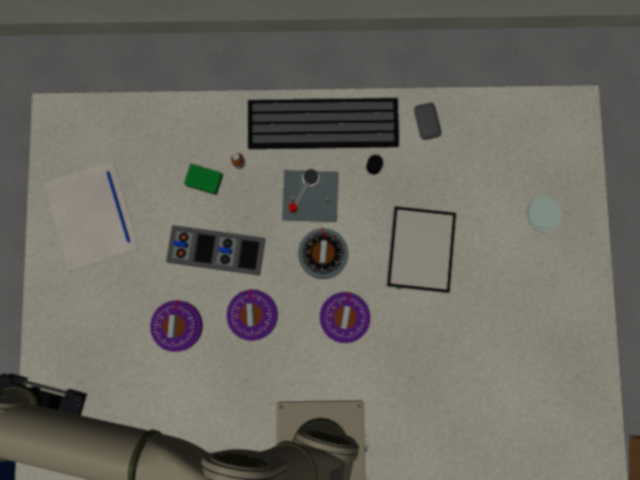

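View pics/side0.png

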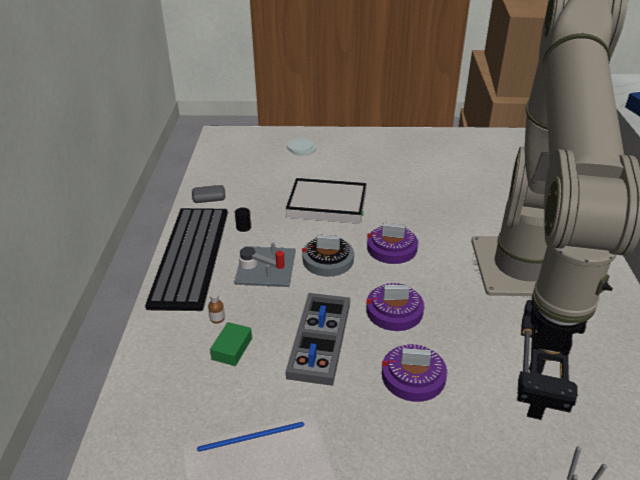

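The top view shows two carriers in the grey block, with fins at about (181,244) and (227,249). There are four polariser-like things: the purple ones at (175,326), (252,315) and (345,318) are decoys, and the grey-based one at (323,253) with its red index above it is the one I want. The red knob is at (293,207), the stage at (422,249). The side view agrees. Next, a close crop and geometry from the depth data.

```bash
cat > b.py <<'E'
from h import *
np.set_printoptions(precision=4,suppress=True)
tops=[]
for cam in ['top','side']:
    c=dict(np.load(cam+'.npz')); X=cloud(c); im=c['frame'].astype(int); r,g,b=im[...,0],im[...,1],im[...,2]
    hsv=cv2.cvtColor(c['frame'],cv2.COLOR_RGB2HSV)
    def box(m,n):
        P=X[m]; 
        if len(P)<5: print(n,len(P)); return
        (cx,cy),(w,h),a=cv2.minAreaRect(P[:,:2].astype(np.float32)); print(cam,n,len(P),'c',round(cx,4),round(cy,4),'wh',round(w,4),round(h,4),'ang',round(a,1),'zmed,max',np.median(P[:,2]).round(4),P[:,2].max().round(4),'mean',P.mean(0))
    ok=c['range_z']>0
    def near(x,y,d): return ok&(np.hypot(X[...,0]-x,X[...,1]-y)<d)
    blue=(b>r+60)&(b>g+40)
    box(blue&near(.533,.364,.04),'fin1'); box(blue&near(.518,.245,.04),'fin2')
    box(near(.522,.274,.15)&(X[...,2]>.015)&(X[...,2]<.03)&(hsv[...,1]<120),'block')
    box(near(.51,-.277,.16)&(X[...,2]>.02)&(X[...,2]<.05),'stage')
    box(near(.503,-.014,.05)&(X[...,2]>.068),'bar')
    box(near(.503,-.014,.08)&(X[...,2]>.02)&(r>g+60)&(r>b+60),'red@pol')
    box(near(.627,.066,.03)&(X[...,2]>.055),'knob')
    box(near(.712,.016,.03)&(X[...,2]>.03),'pivot')
    box(near(.503,-.014,.09)&(X[...,2]>.02)&(X[...,2]<.035),'base')
crops=[]
for cam in ['top','side']:
    c=dict(np.load(cam+'.npz'));
    for p in [(.503,-.014,.05),(.525,.3,.03)]:
        u,v=proj(c,p).astype(int); crops.append(cv2.resize(c['frame'][v-40:v+40,u-50:u+50,::-1],(400,300),interpolation=cv2.INTER_CUBIC))
cv2.imwrite('pics/crop0.png',np.vstack([np.hstack(crops[:2]),np.hstack(crops[2:])]))
E
python3 b.py
```

```text
top fin1 51 c 0.5316 0.3644 wh 0.0291 0.0105 ang 80.5 zmed,max 0.0637 0.0712 mean [0.5314 0.3636 0.0626]
top fin2 55 c 0.5135 0.2461 wh 0.0297 0.0108 ang 80.5 zmed,max 0.0621 0.0735 mean [0.5132 0.2451 0.0616]
top block 2303 c 0.4781 0.283 wh 0.2563 0.1864 ang 81.5 zmed,max 0.0233 0.03 mean [0.5175 0.2822 0.0231]
top stage 5034 c 0.5106 -0.2766 wh 0.1676 0.221 ang 82.8 zmed,max 0.0309 0.048 mean [ 0.5111 -0.2764  0.031 ]
top bar 120 c 0.5042 -0.0129 wh 0.0138 0.0572 ang 84.4 zmed,max 0.0775 0.0863 mean [ 0.5041 -0.0128  0.0774]
red@pol 0
top knob 67 c 0.6225 0.0655 wh 0.0192 0.0197 ang 44.9 zmed,max 0.0821 0.0953 mean [0.6213 0.0648 0.0798]
top pivot 243 c 0.7085 0.0172 wh 0.0434 0.0453 ang 89.3 zmed,max 0.0477 0.0577 mean [0.7077 0.0173 0.0462]
top base 661 c 0.5048 -0.0135 wh 0.1317 0.1357 ang 88.9 zmed,max 0.0281 0.035 mean [ 0.4999 -0.0132  0.0281]
side fin1 133 c 0.5341 0.3566 wh 0.0536 0.0153 ang 88.5 zmed,max 0.0601 0.0694 mean [0.5335 0.371  0.0544]
side fin2 114 c 0.5147 0.2476 wh 0.0374 0.0121 ang 83.1 zmed,max 0.0594 0.0694 mean [0.5153 0.2538 0.0549]
side block 2764 c 0.5191 0.2741 wh 0.2626 0.1032 ang 81.4 zmed,max 0.0242 0.03 mean [0.521  0.2938 0.0238]
side stage 2623 c 0.511 -0.2774 wh 0.1849 0.22 ang 83.4 zmed,max 0.0319 0.0437 mean [ 0.5121 -0.2708  0.0319]
side bar 139 c 0.505 -0.0128 wh 0.0205 0.0566 ang 89.0 zmed,max 0.0767 0.0833 mean [ 0.505  -0.011   0.0761]
side red@pol 22 c 0.5595 -0.0173 wh 0.0271 0.011 ang 15.5 zmed,max 0.0382 0.0471 mean [ 0.5646 -0.0159  0.0367]
side knob 114 c 0.6226 0.0679 wh 0.0205 0.0204 ang 4.0 zmed,max 0.074 0.0909 mean [0.6226 0.0695 0.0734]
side pivot 245 c 0.7116 0.0205 wh 0.0436 0.0485 ang 25.5 zmed,max 0.0479 0.0558 mean [0.71   0.0243 0.0456]
side base 506 c 0.5065 0.0008 wh 0.118 0.1356 ang 84.9 zmed,max 0.0281 0.0349 mean [0.5028 0.0232 0.0279]
```

View pics/crop0.png

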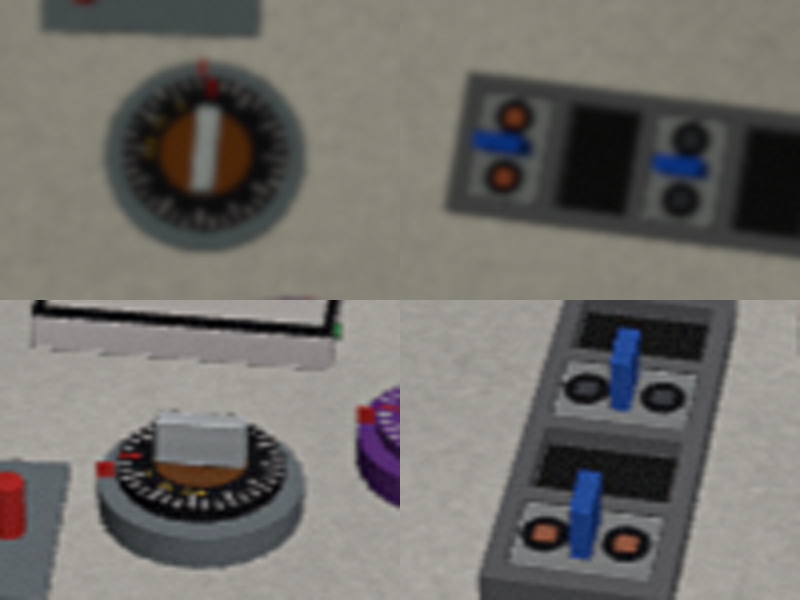

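```bash
cat > plan.py <<'E'
import sys
from h import *
# usage: plan.py x y z yawdeg  -> remaining shift in tool axes (mm) and turn (deg)
def plan(x,y,z,yaw):
    s=ctrl.state(); Rt=R.from_rotvec(s['orientation']); a=np.radians(yaw); out=[]
    for k in (0,np.pi):
        G=R.from_matrix(np.array([[np.cos(a+k),np.sin(a+k),0],[np.sin(a+k),-np.cos(a+k),0],[0,0,-1]]).T)
        out.append((Rt.inv()*G).as_rotvec(degrees=True))
    d=Rt.inv().apply(np.array([x,y,z])-s['tcp_pos'])*1000
    print('t',round(s['clock'],2),'tcp',s['tcp_pos'].round(4),'yaw',np.degrees(np.arctan2(*Rt.as_matrix()[[1,0],0])).round(1),'w',round(s['width'],3),'F',s['contact_force'].round(1),'q7',s['joints'][6].round(2))
    print('shift mm',d.round(1),'turn',out[0].round(1),'or',out[1].round(1))
if __name__=='__main__': plan(*map(float,sys.argv[1:5]))
E
cat > idx.py <<'E'
from h import *
def ang(c,label=''):
    X=cloud(c); im=c['frame'].astype(int); r,g,b=im[...,0],im[...,1],im[...,2]
    cx,cy=.5050,-.0132
    d=np.hypot(X[...,0]-cx,X[...,1]-cy); red=(r-np.maximum(g,b)>35)&(r>80)&(abs(g-b)<30)&(d<.08)
    for n,lo,hi in(('0mark',.036,.056),('index',.056,.075)):
        m=red&(d>lo)&(d<hi)
        if m.any():
            w=(r-np.maximum(g,b))[m]; p=(X[m]*w[:,None]).sum(0)/w.sum(); print(label,n,m.sum(),p.round(4),np.degrees(np.arctan2(p[1]-cy,p[0]-cx)).round(1))
    m=(d<.045)&(X[...,2]>.068)
    if m.any(): print('bar',cv2.minAreaRect(X[m][:,:2].astype(np.float32)))
if __name__=='__main__':
    for cam in('top','side'): ang(dict(np.load(cam+'.npz')),cam)
E
python3 idx.py; python3 plan.py .532 .364 .13 -8.7
```

```text
top index 3 [ 0.5675 -0.0131  0.0371] 0.1
bar ((0.5041630268096924, -0.012892796657979488), (0.013827460817992687, 0.057221490889787674), 84.37373352050781)
side 0mark 5 [ 0.5516 -0.0201  0.0427] -8.4
side index 20 [ 0.5677 -0.0144  0.0355] -1.1
bar ((0.5050078630447388, -0.012771143577992916), (0.020469482988119125, 0.056560855358839035), 89.02398681640625)
t 1.1 tcp [0.1624 0.6036 0.2226] yaw 74.9 w 0.999 F [ 0.4  0.6 -0.8] q7 -0.09
shift mm [-135.3  419.2   92.6] turn [-0.  -0.  83.6] or [  0.   -0.  -96.4]
```

>>> drive_tool --pt "1 -0.017 0.052 0.008 0 0 0" --pt "1 -0.017 0.052 0.008 0 0 0" --pt "1 -0.017 0.052 0.008 0 0 0" --pt "1 -0.017 0.052 0.008 0 0 0" --pt "1 -0.017 0.052 0.008 0 0 0" --grip_force 30

```text
clock: 1.72
tcp_pos: [0.393, 0.4542, 0.1818]
orientation: [-2.481, -1.922, -0.002]
contact_force: [-0.4, 0.5, 0.3]
width: 0.996
```

>>> drive_tool --pt "1 -0.017 0.052 0.008 0 0 0" --pt "1 -0.017 0.052 0.008 0 0 0" --pt "1 -0.017 0.052 0.008 0 0 0" --pt "1 0 0 0 0 0 10.4" --pt "1 0 0 0 0 0 10.4"

```text
clock: 2.35
tcp_pos: [0.5401, 0.3572, 0.156]
orientation: [-2.797, -1.426, -0.002]
contact_force: [-0.9, -0.5, 0.5]
width: 1.001
```

>>> drive_tool --pt "1 0 0 0 0 0 10.4" --pt "1 0 0 0 0 0 10.4" --pt "1 0 0 0 0 0 10.4" --pt "1 0 0 0 0 0 10.4" --pt "1 0 0 0 0 0 10.4"

```text
clock: 2.98
tcp_pos: [0.5405, 0.3568, 0.1558]
orientation: [-3.14, -0.01, -0.001]
contact_force: [-0.4, 0.3, -0.0]
width: 1.001
```

```bash
python3 plan.py .532 .364 .12 -8.7
```

```text
t 2.98 tcp [0.5405 0.3568 0.1558] yaw 0.4 w 1.001 F [-0.4  0.3 -0. ] q7 -0.53
shift mm [-8.5 -7.2 35.8] turn [-0.1 -0.   9.1] or [   0.    -0.2 -170.9]
```

>>> drive_tool --pt "1 -0.008 -0.007 0.03 0 0 0" --pt "1 0 0 0.02 0 0 9" --pt "1 0 0 0.04 0 0 0"

```text
clock: 3.35
tcp_pos: [0.5345, 0.3661, 0.0674]
orientation: [-3.125, 0.248, -0.009]
contact_force: [0.9, -0.1, -0.6]
width: 1.0
```

```bash
python3 plan.py .5325 .364 .034 -8.7; cat > fin.py <<'E'
from h import *
from plan import plan
import sys
c=cap('side',sys.argv[1] if len(sys.argv)>1 else None)
X=cloud(c); im=c['frame'].astype(int); r,g,b=im[...,0],im[...,1],im[...,2]
m=(b>r+60)&(b>g+40)&(c['range_z']>0)&(X[...,2]>.02)
n,l,st,_=cv2.connectedComponentsWithStats(m.astype(np.uint8))
for i in range(1,n):
    if st[i,4]>20: P=X[l==i]; print('fin',st[i,4],'px',st[i,:4],'mean',P.mean(0).round(4),'zmax',np.percentile(P[:,2],95).round(4),'top-part',P[P[:,2]>np.percentile(P[:,2],80)].mean(0).round(4))
E
python3 fin.py s1; python3 - <<'E'
import cv2
i=cv2.imread('pics/s1.png')[260:420,220:420]; cv2.imwrite('pics/s1c.png',cv2.resize(i,(750,600),interpolation=cv2.INTER_CUBIC))
E
```

```text
t 3.35 tcp [0.5345 0.3661 0.0674] yaw -9.1 w 1.0 F [ 0.9 -0.1 -0.6] q7 -0.68
shift mm [-1.8  2.6 33.3] turn [-0.4 -0.3 -0.4] or [ -0.4   0.7 179.6]
fin 30 px [631  93   9   6] mean [-0.5874 -0.8779  0.091 ] zmax 0.0952 top-part [-0.5867 -0.8746  0.0947]
fin 21 px [319 322   5   5] mean [0.5171 0.2604 0.0346] zmax 0.0411 top-part [0.5171 0.2621 0.0407]
fin 137 px [309 343   7  24] mean [0.5332 0.3711 0.0546] zmax 0.0672 top-part [0.5333 0.3642 0.0661]
```

View pics/s1c.png

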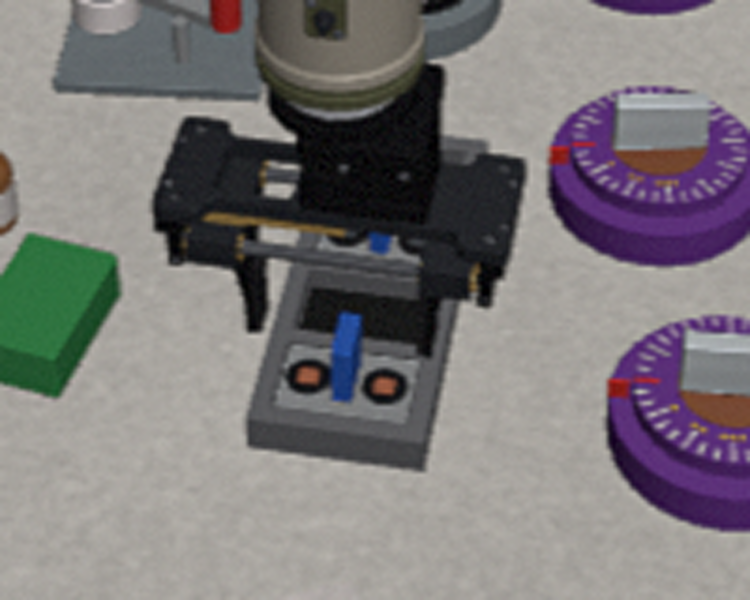

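The crop shows fin 1 at about (345,355) midway between the fingers at about (255,300) and (430,320). Descending and closing.

>>> drive_tool --pt "1 -0.002 0.002 0.02 0 0 0" --pt "1 0 0 0.013 0 0 0" --pt "0.3 0 0 0 0 0 0" --pt "0.3 0 0 0 0 0 0" --pt "0.3 0 0 0 0 0 0" --grip_force 10

```text
clock: 4.03
tcp_pos: [0.5294, 0.3632, 0.0288]
orientation: [-3.131, 0.243, 0.001]
contact_force: [0.6, 0.1, -0.7]
width: 0.742
```

>>> drive_tool --pt "0 0 0 0 0 0 0" --pt "0 0 0 0 0 0 0" --pt "0 0 0 0 0 0 0" --pt "0 0 0 0 0 0 0"

```text
clock: 4.53
tcp_pos: [0.53, 0.3637, 0.0301]
orientation: [-3.129, 0.243, -0.001]
contact_force: [-1.4, 0.6, -0.3]
width: 0.288
```

```bash
python3 plan.py .5325 .364 .034 -8.7
```

```text
t 4.53 tcp [0.53   0.3637 0.0301] yaw -8.9 w 0.288 F [-1.4  0.6 -0.3] q7 -0.66
shift mm [ 2.4 -0.7 -3.9] turn [-0.2 -0.  -0.2] or [ -0.    0.3 179.8]
```

>>> drive_tool --pt "0 0.002 0 -0.003 0 0 0" --pt "0 0 0 0 0 0 0" --pt "0 0 0 0 0 0 0" --pt "0 0 0 0 0 0 0" --pt "0 0 0 0 0 0 0"

```text
clock: 5.15
tcp_pos: [0.5324, 0.3632, 0.0335]
orientation: [-3.129, 0.244, -0.002]
contact_force: [0.0, -0.4, 0.7]
width: 0.134
```

>>> drive_tool --pt "0 0 0 0 0 0 0" --pt "0 0 0 0 0 0 0" --grip_force 35

```text
clock: 5.4
tcp_pos: [0.5324, 0.3632, 0.0336]
orientation: [-3.129, 0.244, -0.002]
contact_force: [0.5, -0.3, 1.5]
width: 0.133
```

```bash
python3 plan.py .5325 .364 .034 -8.7
```

```text
t 5.4 tcp [0.5324 0.3632 0.0336] yaw -8.9 w 0.133 F [ 0.5 -0.3  1.5] q7 -0.66
shift mm [-0.1 -0.8 -0.4] turn [-0.2 -0.  -0.2] or [-1.000e-01  3.000e-01  1.798e+02]
```

>>> drive_tool --pt "0 0 0 -0.008 0 0 0" --pt "0 0 0 -0.01 0 0 0" --pt "0 0 0 -0.02 0 0 0" --pt "0 0 0 -0.05 0 0 0" --pt "0 0 0 -0.05 0 0 0"

```text
clock: 6.02
tcp_pos: [0.5302, 0.3616, 0.1748]
orientation: [3.13, -0.244, -0.006]
contact_force: [0.5, 0.2, -1.4]
width: 0.134
```

```bash
cat > st.py <<'E'
# stage-frame place -> world: python3 st.py sx sy z
import sys
from h import *; from plan import plan
sx,sy,z=map(float,sys.argv[1:4]); a=np.radians(-6.8)
x=.511+np.cos(a)*sx-np.sin(a)*sy; y=-.277+np.sin(a)*sx+np.cos(a)*sy
print(x,y); plan(x,y,z,-6.8)
E
python3 st.py 0 -.034 .16
```

```text
0.5069742650775789 -0.31076082727562226
t 6.03 tcp [0.5302 0.3616 0.1748] yaw -8.9 w 0.134 F [ 0.5  0.2 -1.4] q7 -0.7
shift mm [ 81.2 667.8  15.9] turn [ 0.1  0.2 -2.1] or [  0.3  -0.2 177.9]
```

>>> drive_tool --pt "0 0.006 0.03 0 0 0 0" --pt "0 0.006 0.05 0 0 0 0" --pt "0 0.006 0.05 0 0 0 0" --pt "0 0.006 0.05 0 0 0 0" --pt "0 0.006 0.05 0 0 0 0"

```text
clock: 6.65
tcp_pos: [0.5269, 0.129, 0.1862]
orientation: [-3.122, 0.233, -0.012]
contact_force: [0.5, 0.2, -0.9]
width: 0.137
```

>>> drive_tool --pt "0 0.006 0.05 0 0 0 0" --pt "0 0.006 0.05 0 0 0 0" --pt "0 0.006 0.05 0 0 0 0" --pt "0 0.006 0.05 0 0 0 0" --pt "0 0.006 0.05 0 0 0 0"

```text
clock: 7.28
tcp_pos: [0.5191, -0.1315, 0.191]
orientation: [-3.116, 0.234, -0.026]
contact_force: [0.9, -0.1, -1.4]
width: 0.13
```

>>> drive_tool --pt "0 0.006 0.05 0 0 0 0" --pt "0 0.006 0.05 0 0 0 0" --pt "0 0 0.03 0 0 0 -2"

```text
clock: 7.65
tcp_pos: [0.5109, -0.2681, 0.1935]
orientation: [-3.119, 0.182, -0.035]
contact_force: [0.3, 0.5, -1.1]
width: 0.134
```

```bash
python3 st.py 0 -.034 .09; python3 fin.py s2
```

```text
0.5069742650775789 -0.31076082727562226
t 7.65 tcp [ 0.5109 -0.2681  0.1935] yaw -6.7 w 0.134 F [ 0.3  0.5 -1.1] q7 0.49
shift mm [ -1.2  44.8 102.6] turn [-1.1 -1.2  0.1] or [   1.9   -1.7 -179.9]
fin 29 px [632  93   8   6] mean [-0.5884 -0.8786  0.0906] zmax 0.0952 top-part [-0.5836 -0.8694  0.0945]
fin 73 px [325 137   5  17] mean [ 0.5125 -0.2561  0.2121] zmax 0.2273 top-part [ 0.5112 -0.2598  0.2267]
fin 115 px [319 305   7  22] mean [0.5152 0.2532 0.0548] zmax 0.0669 top-part [0.5151 0.2471 0.0665]
```

>>> drive_tool --pt "0 -0.001 0.045 0.02 -1 -1 0" --pt "0 0 0 0.04 0 0 0" --pt "0 0 0 0.02 0 0 0"

```text
clock: 8.07
tcp_pos: [0.5056, -0.3191, 0.1165]
orientation: [3.134, -0.187, 0.018]
contact_force: [-0.5, 0.7, -0.7]
width: 0.134
```

```bash
python3 st.py 0 -.034 .057; python3 fin.py s2 | tail -2
```

```text
0.5069742650775789 -0.31076082727562226
t 8.07 tcp [ 0.5056 -0.3191  0.1165] yaw -6.8 w 0.134 F [-0.5  0.7 -0.7] q7 0.62
shift mm [-0.3 -8.5 59.4] turn [ 0.1 -0.7 -0. ] or [-1.0e+00 -1.0e-01  1.8e+02]
fin 65 px [327 153   5  16] mean [ 0.5076 -0.3078  0.1349] zmax 0.1501 top-part [ 0.5061 -0.3125  0.1491]
fin 114 px [319 306   7  21] mean [0.5153 0.2537 0.0547] zmax 0.0661 top-part [0.5146 0.2494 0.066 ]
```

>>> drive_tool --pt "0 0 -0.008 0.025 0 -0.7 0" --pt "0 0 0 0.02 0 0 0" --pt "0 0 0 0.006 0 0 0" --pt "0 0 0 0 0 0 0"

```text
clock: 8.62
tcp_pos: [0.5079, -0.3092, 0.0626]
orientation: [3.136, -0.183, -0.002]
contact_force: [0.0, 1.0, -1.3]
width: 0.138
```

```bash
python3 st.py 0 -.034 .054
```

```text
0.5069742650775789 -0.31076082727562226
t 8.62 tcp [ 0.5079 -0.3092  0.0626] yaw -6.7 w 0.138 F [ 0.   1.  -1.3] q7 0.64
shift mm [-0.7  1.7  8.6] turn [0.  0.1 0.1] or [-1.000e-01  1.000e-01 -1.799e+02]
```

>>> drive_tool --pt "0 0 0 0.005 0 0 0" --pt "0 0 0 0.003 0 0 0" --pt "0 0 0 0.001 0 0 0" --pt "0 0 0 0 0 0 0"

```text
clock: 9.12
tcp_pos: [0.5087, -0.3099, 0.0546]
orientation: [3.135, -0.184, 0.002]
contact_force: [-1.0, 0.3, -0.8]
width: 0.136
```

>>> drive_tool --pt "0 0 0 0.0015 0 0 0" --pt "0 0 0 0.001 0 0 0" --pt "0 0 0 0 0 0 0"

```text
clock: 9.5
tcp_pos: [0.5089, -0.3103, 0.0538]
orientation: [3.136, -0.184, 0.004]
contact_force: [-0.2, 0.1, -1.1]
width: 0.133
```

>>> drive_tool --pt "0 0 0 0.0015 0 0 0" --pt "0 0 0 0.001 0 0 0" --pt "0 0 0 0 0 0 0"

```text
clock: 9.88
tcp_pos: [0.5091, -0.3105, 0.0537]
orientation: [-3.135, 0.185, -0.006]
contact_force: [0.1, -0.1, -1.6]
width: 0.131
```

>>> drive_tool --pt "0.6 0 0 0 0 0 0" --pt "0.6 0 0 0 0 0 0" --pt "0.6 0 0 0 0 0 0" --pt "0.6 0 0 -0.03 0 0 0" --pt "0.9 0 0 -0.06 0 0 0"

```text
clock: 10.5
tcp_pos: [0.5069, -0.309, 0.1411]
orientation: [-3.134, 0.184, 0.006]
contact_force: [1.2, -0.1, 0.9]
width: 0.619
```

>>> drive_tool --pt "1 0 -0.04 -0.03 0 0 0" --pt "1 0 -0.06 0 0 0 0" --pt "1 0 -0.06 0 0 0 0"

```text
clock: 10.88
tcp_pos: [0.5272, -0.1532, 0.1769]
orientation: [3.133, -0.2, 0.007]
contact_force: [0.7, -0.2, -0.0]
width: 0.948
```

```bash
python3 fin.py s3; python3 plan.py .5145 .246 .18 -8.7; python3 - <<'E'
import cv2
i=cv2.imread('pics/s3.png')[150:350,220:460]; cv2.imwrite('pics/s3c.png',cv2.resize(i,(720,600),interpolation=cv2.INTER_CUBIC))
E
```

```text
fin 30 px [631  93   9   6] mean [-0.5869 -0.877   0.0914] zmax 0.0962 top-part [-0.5851 -0.8706  0.0952]
fin 62 px [326 173   5  16] mean [ 0.5103 -0.2987  0.0719] zmax 0.0871 top-part [ 0.5103 -0.3024  0.0865]
fin 115 px [319 305   7  22] mean [0.5153 0.2534 0.0546] zmax 0.0667 top-part [0.515  0.2494 0.0662]
t 10.93 tcp [ 0.5292 -0.1437  0.1765] yaw -6.8 w 0.967 F [ 4.1  6.7 -0.6] q7 0.21
shift mm [ -60.6 -385.3   -2.9] turn [-0.1 -0.2  1.9] or [   0.3   -0.2 -178.1]
```

View pics/s3c.png

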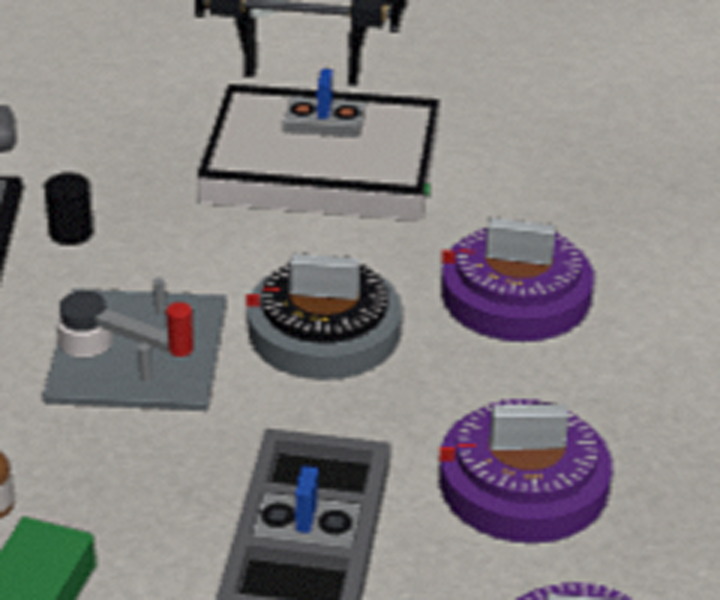

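Carrier 1 lies flat inside the rim, at (323,115) in the crop. Carrier 2's fin is at (307,500), still in the block. Going for it.

>>> drive_tool --pt "1 -0.008 -0.035 0 0 0 0" --pt "1 -0.008 -0.05 0 0 0 0" --pt "1 -0.008 -0.05 0 0 0 0" --pt "1 -0.008 -0.05 0 0 0 0" --pt "1 -0.008 -0.05 0 0 0 0" --grip_force 10

```text
clock: 11.55
tcp_pos: [0.517, 0.1, 0.1775]
orientation: [-3.134, 0.189, -0.01]
contact_force: [0.9, 1.1, -0.7]
width: 0.997
```

>>> drive_tool --pt "1 -0.008 -0.05 0 0 0 0" --pt "1 -0.008 -0.05 0 0 0 0" --pt "1 -0.005 -0.03 0.02 0 0 2" --pt "1 0 0 0 0 0 0"

```text
clock: 12.05
tcp_pos: [0.5102, 0.2406, 0.1571]
orientation: [-3.129, 0.235, -0.01]
contact_force: [-0.3, -1.0, -1.3]
width: 1.001
```

```bash
python3 plan.py .5145 .246 .07 -8.7
```

```text
t 12.05 tcp [0.5102 0.2406 0.1571] yaw -8.6 w 1.001 F [-0.3 -1.  -1.3] q7 -0.56
shift mm [ 2.9 -5.5 87.1] turn [-0.3 -0.4  0.1] or [   0.6   -0.4 -179.9]
```

>>> drive_tool --pt "1 0.003 -0.005 0.05 -0.3 -0.4 0" --pt "1 0 0 0.03 0 0 0" --pt "1 0 0 0 0 0 0"

```text
clock: 12.42
tcp_pos: [0.5163, 0.2435, 0.077]
orientation: [3.133, -0.237, 0.003]
contact_force: [0.0, 0.5, 0.0]
width: 1.001
```

```bash
python3 plan.py .5145 .246 .034 -8.7
```

```text
t 12.43 tcp [0.5163 0.2435 0.077 ] yaw -8.6 w 1.001 F [0.  0.5 0. ] q7 -0.52
shift mm [-2.2 -2.2 43. ] turn [-0.  -0.1  0.1] or [   0.2   -0.  -179.9]
```

>>> drive_tool --pt "1 -0.002 -0.002 0.025 0 0 0" --pt "0.8 0 0 0.014 0 0 0" --pt "0.3 0 0 0 0 0 0" --pt "0.3 0 0 0 0 0 0" --pt "0.3 0 0 0 0 0 0"

```text
clock: 13.05
tcp_pos: [0.5191, 0.2451, 0.0439]
orientation: [-3.128, 0.24, -0.013]
contact_force: [-0.0, 0.3, -0.4]
width: 0.631
```

```bash
python3 plan.py .5145 .246 .034 -8.7
```

```text
t 13.05 tcp [0.5191 0.2451 0.0439] yaw -8.8 w 0.631 F [-0.   0.3 -0.4] q7 -0.5
shift mm [-4.7 -0.1  9.9] turn [-0.3 -0.5 -0.1] or [ -0.7   0.5 179.9]
```

>>> drive_tool --pt "0.4 -0.004 0 0.008 -0.3 -0.5 0" --pt "0.3 0 0 0 0 0 0" --pt "0.3 0 0 0 0 0 0"

```text
clock: 13.42
tcp_pos: [0.5152, 0.2462, 0.036]
orientation: [-3.132, 0.24, 0.001]
contact_force: [0.3, 0.8, 0.7]
width: 0.33
```

```bash
python3 plan.py .5145 .246 .034 -8.7
```

```text
t 13.43 tcp [0.5152 0.2462 0.036 ] yaw -8.8 w 0.33 F [0.3 0.8 0.7] q7 -0.5
shift mm [-0.7  0.3  2. ] turn [-0.   0.  -0.1] or [1.000e-01 0.000e+00 1.799e+02]
```

>>> drive_tool --pt "0 -0.001 0 0.002 0 0 0" --pt "0 0 0 0 0 0 0" --pt "0 0 0 0 0 0 0" --pt "0 0 0 0 0 0 0" --pt "0 0 0 0 0 0 0"

```text
clock: 14.05
tcp_pos: [0.5142, 0.2463, 0.0339]
orientation: [-3.132, 0.24, 0.001]
contact_force: [0.1, 0.1, -0.8]
width: 0.138
```

>>> drive_tool --pt "0 0 0 0 0 0 0" --pt "0 0 0 0 0 0 0" --pt "0 0 0 -0.008 0 0 0" --pt "0 0 0 -0.01 0 0 0" --pt "0 0 0 -0.02 0 0 0" --grip_force 35

```text
clock: 14.68
tcp_pos: [0.513, 0.2455, 0.0724]
orientation: [3.13, -0.24, -0.005]
contact_force: [0.1, -0.4, -1.7]
width: 0.138
```

```bash
python3 st.py 0 .034 .18; python3 fin.py
```

```text
0.5150257349224211 -0.24323917272437776
t 14.68 tcp [0.513  0.2455 0.0724] yaw -8.8 w 0.138 F [ 0.1 -0.4 -1.7] q7 -0.52
shift mm [  76.3  482.9 -106.8] turn [ 0.1  0.2 -2. ] or [  0.3  -0.2 178. ]
fin 33 px [631  93   9   6] mean [-0.5872 -0.8786  0.0906] zmax 0.0944 top-part [-0.5855 -0.8691  0.094 ]
fin 115 px [319 293   6  22] mean [0.515  0.2545 0.092 ] zmax 0.1049 top-part [0.5144 0.2491 0.1045]
```

>>> drive_tool --pt "0 0 0 -0.045 0 0 0" --pt "0 0 0 -0.045 0 0 0" --pt "0 0.007 0.03 0 0 0 0" --pt "0 0.008 0.048 0 0 0 0" --pt "0 0.008 0.048 0 0 0 0"

```text
clock: 15.35
tcp_pos: [0.5184, 0.1195, 0.1702]
orientation: [-3.129, 0.229, -0.005]
contact_force: [0.5, -0.3, -1.4]
width: 0.136
```

>>> drive_tool --pt "0 0.008 0.048 0 0 0 0" --pt "0 0.008 0.048 0 0 0 0" --pt "0 0.008 0.048 0 0 0 0" --pt "0 0.008 0.048 0 0 0 0" --pt "0 0.008 0.048 0 0 0 0"

```text
clock: 15.98
tcp_pos: [0.5224, -0.1312, 0.1708]
orientation: [-3.125, 0.227, -0.011]
contact_force: [0.4, -0.2, -2.9]
width: 0.137
```

>>> drive_tool --pt "0 0.008 0.048 0 0 0 -2" --pt "0 0.003 0.02 0 0 0 0" --pt "0 0 0 0 0 0 0"

```text
clock: 16.35
tcp_pos: [0.5228, -0.2069, 0.1712]
orientation: [-3.13, 0.181, -0.013]
contact_force: [-0.9, 0.2, -2.2]
width: 0.137
```

```bash
python3 st.py 0 .034 .11; python3 fin.py
```

```text
0.5150257349224211 -0.24323917272437776
t 16.35 tcp [ 0.5228 -0.2069  0.1712] yaw -6.6 w 0.137 F [-0.9  0.2 -2.2] q7 0.37
shift mm [-4.  37.4 60.9] turn [-0.4 -0.5  0.2] or [   0.7   -0.6 -179.8]
fin 30 px [632  93   8   6] mean [-0.5865 -0.8756  0.0919] zmax 0.096 top-part [-0.5833 -0.8679  0.0958]
fin 81 px [320 154   5  18] mean [ 0.5244 -0.1965  0.1897] zmax 0.2048 top-part [ 0.5241 -0.2008  0.2039]
fin 41 px [326 179   5  10] mean [ 0.5104 -0.295   0.0657] zmax 0.0812 top-part [ 0.5107 -0.2917  0.0805]
```

>>> drive_tool --pt "0 -0.004 0.037 0 -0.4 -0.5 0" --pt "0 0 0 0.03 0 0 0" --pt "0 0 0 0.03 0 0 0" --pt "0 0 0 0 0 0 0"

```text
clock: 16.9
tcp_pos: [0.5169, -0.2363, 0.1101]
orientation: [-3.133, 0.168, -0.001]
contact_force: [0.1, -0.0, -2.2]
width: 0.135
```

```bash
python3 st.py 0 .034 .0575; python3 fin.py
```

```text
0.5150257349224211 -0.24323917272437776
t 16.9 tcp [ 0.5169 -0.2363  0.1101] yaw -6.1 w 0.135 F [ 0.1 -0.  -2.2] q7 0.48
shift mm [-1.1  7.3 52.6] turn [-0.2 -0.   0.7] or [ 1.000e-01 -3.000e-01 -1.793e+02]
fin 29 px [632  93   8   6] mean [-0.5867 -0.8751  0.0921] zmax 0.0958 top-part [-0.5833 -0.8645  0.0954]
fin 67 px [322 169   5  17] mean [ 0.5185 -0.2267  0.129 ] zmax 0.1444 top-part [ 0.5193 -0.2319  0.1429]
```

>>> drive_tool --pt "0 -0.001 0.005 0.02 0 0 0.7" --pt "0 0 0 0.02 0 0 0" --pt "0 0 0 0.01 0 0 0" --pt "0 0 0 0 0 0 0"

```text
clock: 17.45
tcp_pos: [0.5179, -0.2406, 0.06]
orientation: [-3.132, 0.185, -0.009]
contact_force: [-0.4, -0.4, -2.7]
width: 0.136
```

```bash
python3 st.py 0 .034 .0535
```

```text
0.5150257349224211 -0.24323917272437776
t 17.45 tcp [ 0.5179 -0.2406  0.06  ] yaw -6.7 w 0.136 F [-0.4 -0.4 -2.7] q7 0.52
shift mm [-2.6  3.   6.4] turn [-0.2 -0.3  0.1] or [   0.5   -0.4 -179.9]
```

>>> drive_tool --pt "0 -0.002 0.002 0.004 0 -0.3 0" --pt "0 0 0 0.002 0 0 0" --pt "0 0 0 0.0015 0 0 0" --pt "0 0 0 0.001 0 0 0" --pt "0 0 0 0 0 0 0"

```text
clock: 18.08
tcp_pos: [0.5165, -0.2429, 0.0544]
orientation: [-3.131, 0.185, -0.004]
contact_force: [0.0, 0.3, -2.4]
width: 0.134
```

>>> drive_tool --pt "0 0 0 0.001 0 0 0" --pt "0 0 0 0.001 0 0 0" --pt "0 0 0 0.001 0 0 0" --pt "0 0 0 0 0 0 0"

```text
clock: 18.58
tcp_pos: [0.517, -0.243, 0.0542]
orientation: [-3.129, 0.185, -0.006]
contact_force: [0.0, 0.1, -2.4]
width: 0.135
```

>>> drive_tool --pt "0 0 0 0.003 0 0 0" --pt "0 0 0 0 0 0 0"

```text
clock: 18.82
tcp_pos: [0.5174, -0.243, 0.054]
orientation: [-3.127, 0.185, -0.007]
contact_force: [0.0, -0.8, -1.7]
width: 0.134
```

>>> drive_tool --pt "0.6 0 0 0 0 0 0" --pt "0.6 0 0 0 0 0 0" --pt "0.6 0 0 0 0 0 0" --pt "0.6 0 0 -0.03 0 0 0" --pt "0.9 0 0 -0.06 0 0 0"

```text
clock: 19.45
tcp_pos: [0.515, -0.2424, 0.1414]
orientation: [-3.127, 0.184, 0.005]
contact_force: [1.0, 0.4, 0.7]
width: 0.617
```

>>> drive_tool --pt "1 0 -0.03 -0.03 0 0 0" --pt "1 0 -0.05 0 0 0 0" --pt "1 0 -0.04 0 0 0 10" --pt "1 0 0 0 0 0 10" --pt "1 0 0 0 0 0 10"

```text
clock: 20.08
tcp_pos: [0.5319, -0.1211, 0.1779]
orientation: [-2.964, 1.01, -0.004]
contact_force: [-0.7, 0.3, -0.2]
width: 0.996
```

```bash
python3 fin.py s4; python3 plan.py .505 -.0132 .15 -96; python3 - <<'E'
import cv2
i=cv2.imread('pics/s4.png')[130:290,220:420]; cv2.imwrite('pics/s4c.png',cv2.resize(i,(750,600),interpolation=cv2.INTER_CUBIC))
E
```

```text
fin 29 px [632  93   8   6] mean [-0.5876 -0.877   0.0913] zmax 0.0955 top-part [-0.5833 -0.8641  0.0949]
fin 120 px [322 173   8  29] mean [ 0.515  -0.2629  0.0728] zmax 0.0882 top-part [ 0.5143 -0.2664  0.0865]
t 20.12 tcp [ 0.532  -0.1207  0.1778] yaw -38.1 w 0.996 F [ 0.6  0.5 -0.7] q7 -0.35
shift mm [-87.6 -67.5  28.6] turn [-0.5  0.4 57.9] or [  -0.4   -0.6 -122.1]
```

View pics/s4c.png

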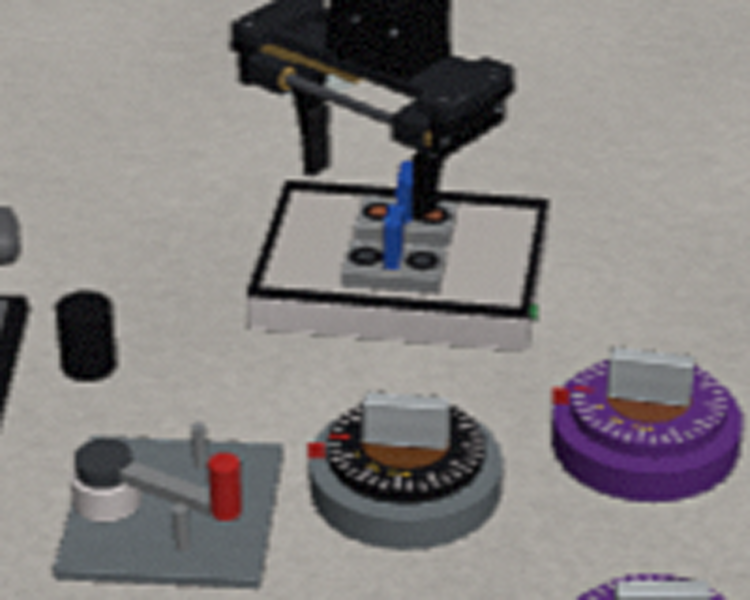

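Both carriers lie flat and side by side inside the rim, at about (390,265) and (405,225) in the crop. Next, the polariser.

>>> drive_tool --pt "0.6 -0.04 -0.03 0 0 0 0" --pt "0.6 -0.04 -0.03 0 0 0 0" --pt "0.6 0 0 0 0 0 -10.2" --pt "0.6 0 0 0 0 0 -10.2" --pt "0.6 0 0 0 0 0 -10.2" --grip_force 10

```text
clock: 20.75
tcp_pos: [0.5051, -0.0215, 0.1781]
orientation: [-3.129, 0.165, -0.009]
contact_force: [-1.0, -1.1, -0.4]
width: 0.612
```

>>> drive_tool --pt "0.6 0 0 0 0 0 -10.2" --pt "0.6 0 0 0 0 0 -10.2" --pt "0.6 0 0 0 0 0 -10.2" --pt "0.6 0 0 0 0 0 -10.2" --pt "0.6 0 0 0 0 0 -10.2"

```text
clock: 21.38
tcp_pos: [0.5049, -0.0224, 0.1777]
orientation: [-2.871, -1.264, -0.014]
contact_force: [1.1, -1.0, 0.6]
width: 0.597
```

>>> drive_tool --pt "0.6 0 0 0 0 0 -10.2" --pt "0.6 0 0 0 0 0 -10.2" --pt "0.6 0 0 0 0 0 -10.2" --pt "0.6 0 0 0 0 0 -8" --pt "0.6 0 0 0 0 0 0"

```text
clock: 22.0
tcp_pos: [0.5048, -0.0236, 0.1773]
orientation: [-2.255, -2.186, -0.014]
contact_force: [-1.1, -0.2, -0.2]
width: 0.601
```

```bash
python3 plan.py .505 -.0132 .1 84
```

```text
t 22.0 tcp [ 0.5048 -0.0236  0.1773] yaw 88.2 w 0.601 F [-1.1 -0.2 -0.2] q7 1.57
shift mm [ 9.9 -0.5 77.4] turn [ 0.3 -0.4  4.2] or [   0.6    0.5 -175.8]
```

>>> drive_tool --pt "0.6 0.01 0 0.03 0 0 4" --pt "0.6 0 0 0.045 0 0 0" --pt "0.6 0 0 0 0 0 0"

```text
clock: 22.38
tcp_pos: [0.5063, -0.013, 0.1015]
orientation: [-2.34, -2.096, -0.017]
contact_force: [0.6, 0.1, 0.4]
width: 0.605
```

```bash
python3 plan.py .505 -.0132 .054 84
```

```text
t 22.38 tcp [ 0.5063 -0.013   0.1015] yaw 83.7 w 0.605 F [0.6 0.1 0.4] q7 1.53
shift mm [-0.7 -1.6 47.5] turn [ 0.4 -0.5 -0.3] or [ -0.7  -0.6 179.7]
```

>>> drive_tool --pt "0.6 0 -0.001 0.025 0.4 -0.5 0" --pt "0.6 0 0 0.018 0 0 0" --pt "0.6 0 0 0 0 0 0"

```text
clock: 22.75
tcp_pos: [0.5082, -0.0129, 0.0615]
orientation: [2.341, 2.091, 0.005]
contact_force: [-0.7, -0.2, -0.4]
width: 0.601
```

```bash
python3 plan.py .505 -.0132 .052 84
```

```text
t 22.75 tcp [ 0.5082 -0.0129  0.0615] yaw 83.5 w 0.601 F [-0.7 -0.2 -0.4] q7 1.56
shift mm [-0.7 -3.2  9.5] turn [ 0.3 -0.  -0.5] or [ -0.   -0.4 179.5]
```

>>> drive_tool --pt "0.4 0 -0.003 0.009 0 0 0" --pt "0.2 0 0 0 0 0 0" --pt "0 0 0 0 0 0 0" --pt "0 0 0 0 0 0 0" --pt "0 0 0 0 0 0 0"

```text
clock: 23.38
tcp_pos: [0.5066, -0.0145, 0.0547]
orientation: [2.341, 2.086, 0.008]
contact_force: [0.1, -9.1, -3.1]
width: 0.163
```

>>> drive_tool --pt "0 0 0 0 0 0 0" --pt "0 0 0 0 0 0 0" --pt "0 0 0 0 0 0 0"

```text
clock: 23.75
tcp_pos: [0.5065, -0.0146, 0.0546]
orientation: [2.341, 2.086, 0.008]
contact_force: [0.3, -1.0, -1.6]
width: 0.162
```

```bash
python3 plan.py .505 -.0132 .052 24
```

```text
t 23.75 tcp [ 0.5065 -0.0146  0.0546] yaw 83.4 w 0.162 F [ 0.3 -1.  -1.6] q7 1.57
shift mm [ 1.2 -1.7  2.6] turn [ 0.4 -0.2 59.4] or [   0.3    0.5 -120.6]
```

>>> drive_tool --pt "0 0 0 0 0 0 9" --pt "0 0 0 0 0 0 9" --pt "0 0 0 0 0 0 9" --pt "0 0 0 0 0 0 9" --pt "0 0 0 0 0 0 9" --grip_force 20

```text
clock: 24.38
tcp_pos: [0.5059, -0.0157, 0.0547]
orientation: [2.974, 0.997, 0.009]
contact_force: [-1.3, -1.3, -0.6]
width: 0.158
```

```bash
python3 plan.py .505 -.0132 .054 30
```

```text
t 24.38 tcp [ 0.5059 -0.0157  0.0547] yaw 37.1 w 0.158 F [-1.3 -1.3 -0.6] q7 0.81
shift mm [ 0.8 -2.6  0.7] turn [ 0.3 -0.3  7.1] or [   0.4    0.5 -172.9]
```

>>> drive_tool --pt "0 0.001 -0.002 0 0 0 7" --pt "0 0 0 0 0 0 0"

```text
clock: 24.62
tcp_pos: [0.5057, -0.016, 0.0547]
orientation: [3.03, 0.802, 0.009]
contact_force: [-0.3, 3.4, -1.5]
width: 0.159
```

>>> drive_tool --pt "0.5 0 0 0 0 0 0" --pt "0.5 0 0 0 0 0 0" --pt "0.5 0 0 -0.03 0 0 0" --pt "0.5 0 0 -0.05 0 0 0" --pt "0.5 0 0 -0.05 0 0 0"

```text
clock: 25.25
tcp_pos: [0.5027, -0.0141, 0.1854]
orientation: [3.028, 0.81, -0.001]
contact_force: [0.9, 0.6, -0.0]
width: 0.491
```

>>> drive_tool --pt "0.5 -0.05 0 -0.01 0 0 0" --pt "0.3 -0.05 0 0 0 0 0" --pt "0.3 -0.05 0 0 0 0 0" --pt "0.3 -0.04 0 0 0 0 0"

```text
clock: 25.75
tcp_pos: [0.3382, -0.1106, 0.1994]
orientation: [3.023, 0.816, 0.011]
contact_force: [-21.9, 27.7, 26.2]
width: 0.313
```

```bash
cat > chk.py <<'E'
import sys
from h import *; from plan import plan; from idx import ang
n=sys.argv[1]; out=[]
for cam in('top','side'):
    c=cap(cam); ang(c,cam); X=cloud(c)
    for p,wd in(((.503,-.014,.04),24),((.511,-.277,.05),48)):
        u,v=proj(c,p).astype(int); h=int(wd*.75); out.append(cv2.resize(c['frame'][v-h:v+h,u-wd:u+wd,::-1],(400,300),interpolation=cv2.INTER_CUBIC))
    b=X[(c['frame'][...,2].astype(int)>c['frame'][...,0]+60.)&(X[...,2]>.065)&(X[...,2]<.1)&(abs(X[...,1]+.277)<.1)&(abs(X[...,0]-.51)<.12)]
    print(cam,'fins pts',len(b)); 
    if len(b): print([b[b[:,1]>-.277].mean(0).round(3),b[b[:,1]<-.277].mean(0).round(3)])
cv2.imwrite(f'pics/{n}.png',np.vstack([np.hstack(out[:2]),np.hstack(out[2:])]))
plan(.505,-.0132,.1,30)
E
python3 chk.py k1
```

```text
top index 3 [ 0.5676 -0.0131  0.0366] 0.1
bar ((0.5048500299453735, -0.013113291934132576), (0.013979658484458923, 0.05796225368976593), 29.6325740814209)
top fins pts 120
[array([ 0.517, -0.241,  0.083]), array([ 0.508, -0.307,  0.082])]
side 0mark 5 [ 0.529  -0.0557  0.0437] -60.5
side index 20 [ 0.5675 -0.013   0.0366] 0.2
bar ((0.5058494210243225, -0.013692166656255722), (0.016301296651363373, 0.06598135828971863), 30.078067779541016)
side fins pts 95
[array([ 0.517, -0.236,  0.08 ]), array([ 0.51 , -0.301,  0.078])]
t 25.85 tcp [ 0.3371 -0.1114  0.1982] yaw 30.1 w 0.31 F [ 0.6 -0.1 -0.3] q7 0.36
shift mm [194.5  -1.8  98.2] turn [ 0.7 -0.   0.1] or [   0.     1.1 -179.9]
```

View pics/k1.png

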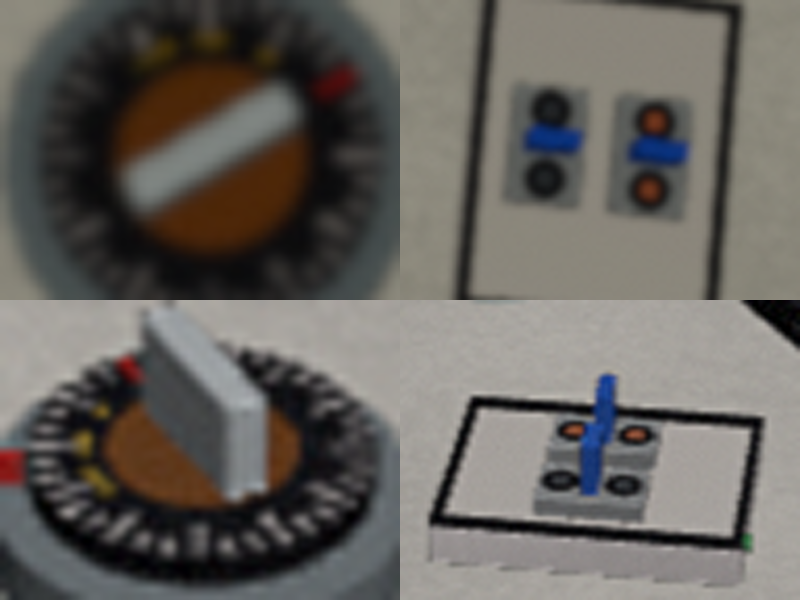

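The top and side views agree: bar at -60°, index at 0°, with the two-dot mark at the index, so the reading is about 60°. The carriers are well inside the rim. Next is the shutter; first I locate its stop pins.

```bash
python3 - <<'E'
from h import *
for cam in('side','top'):
    X=cloud(dict(np.load(cam+'.npz')))
    m=(X[...,2]>.012)&(X[...,2]<.12)&(abs(X[...,0]-.66)<.09)&(abs(X[...,1]-.03)<.1)
    n,l,st,_=cv2.connectedComponentsWithStats(m.astype(np.uint8))
    for i in range(1,n):
        P=X[l==i]; print(cam,st[i],'min',P.min(0).round(3),'max',P.max(0).round(3),'mean',P.mean(0).round(3))
    m=(X[...,2]>.06)&(X[...,2]<.1)&(abs(X[...,0]-.622)<.03)&(abs(X[...,1]-.066)<.03); print('knob',X[m].mean(0).round(4))
from plan import plan
plan(.50,.12,.18,0); plan(.617,.125,.1,0)
E
```

```text
side [239 242  50  39 853] min [ 0.611 -0.054  0.012] max [0.734 0.087 0.089] mean [0.672 0.033 0.04 ]
side [264 247   5   3   7] min [ 0.666 -0.053  0.013] max [ 0.677 -0.044  0.013] mean [ 0.671 -0.05   0.013]
side [277 248   1   1   1] min [ 0.642 -0.049  0.013] max [ 0.642 -0.049  0.013] mean [ 0.642 -0.049  0.013]
side [281 248   2   1   2] min [ 0.628 -0.049  0.013] max [ 0.631 -0.047  0.015] mean [ 0.63  -0.048  0.014]
side [288 248   2   1   2] min [ 0.61  -0.05   0.012] max [ 0.612 -0.049  0.014] mean [ 0.611 -0.049  0.013]
side [291 248   4   7   9] min [ 0.595 -0.048  0.012] max [ 0.603 -0.024  0.014] mean [ 0.599 -0.037  0.013]
side [302 248   2   5   7] min [ 0.57  -0.019  0.023] max [ 0.573 -0.012  0.041] mean [ 0.572 -0.014  0.033]
side [261 252   1   2   2] min [ 0.682 -0.03   0.013] max [ 0.683 -0.023  0.015] mean [ 0.682 -0.027  0.014]
side [267 255   1   1   1] min [ 0.666 -0.019  0.012] max [ 0.666 -0.019  0.012] mean [ 0.666 -0.019  0.012]
side [286 255   4   4   5] min [ 0.607 -0.019  0.012] max [ 0.615 -0.005  0.017] mean [ 0.61  -0.011  0.014]
side [293 255   
[... 15982 characters left out ...]
 0.016 0.015] mean [0.596 0.016 0.015]
top [334 220   2   2   3] min [ 0.592 -0.049  0.013] max [ 0.595 -0.046  0.019] mean [ 0.593 -0.047  0.015]
top [289 225   1   1   1] min [0.584 0.076 0.013] max [0.584 0.076 0.013] mean [0.584 0.076 0.013]
top [319 227   7   3   8] min [ 0.57  -0.021  0.021] max [ 0.572 -0.005  0.041] mean [ 0.571 -0.013  0.031]
knob [0.6215 0.0648 0.0813]
t 25.85 tcp [ 0.3371 -0.1114  0.1982] yaw 30.1 w 0.31 F [ 0.6 -0.1 -0.3] q7 0.36
shift mm [ 257.1 -118.6   16.9] turn [ 0.7 -0.2 30.1] or [   0.2    0.9 -149.9]
t 25.85 tcp [ 0.3371 -0.1114  0.1982] yaw 30.1 w 0.31 F [ 0.6 -0.1 -0.3] q7 0.36
shift mm [360.8 -65.1  97.5] turn [ 0.7 -0.2 30.1] or [   0.2    0.9 -149.9]
```

>>> drive_tool --pt "0 0 0 0 0 0 10" --pt "0 0 0 0 0 0 10" --pt "0 0 0 0 0 0 10" --pt "0 0.03 -0.025 0 0 0 0" --pt "0 0.04 -0.034 0 0 0 0"

```text
clock: 26.48
tcp_pos: [0.4104, -0.0527, 0.2009]
orientation: [3.139, -0.028, 0.022]
contact_force: [0.2, 0.5, 0.7]
width: 0.006
```

>>> drive_tool --pt "0 0.04 -0.034 0 0 0 0" --pt "0 0.04 -0.034 0 0 0 0" --pt "0 0.04 -0.034 0 0 0 0" --pt "0 0.04 -0.034 0 0 0 0" --pt "0 0.03 -0.03 0 0 0 0"

```text
clock: 27.1
tcp_pos: [0.6119, 0.1203, 0.2056]
orientation: [-3.14, 0.016, -0.034]
contact_force: [0.9, -0.7, -0.3]
width: 0.007
```

```bash
python3 plan.py .617 .13 .064 0
```

```text
t 27.1 tcp [0.6119 0.1203 0.2056] yaw -0.6 w 0.007 F [ 0.9 -0.7 -0.3] q7 -0.11
shift mm [  1.9  -9.5 141.7] turn [-0.1 -1.2 -0.6] or [-1.900e+00  1.000e-01  1.794e+02]
```

>>> drive_tool --pt "0 0.004 -0.009 0.045 0 -1.2 0" --pt "0 0 0 0.05 0 0 0" --pt "0 0 0 0.035 0 0 0" --pt "0 0 0 0 0 0 0"

```text
clock: 27.6
tcp_pos: [0.6204, 0.1374, 0.0719]
orientation: [-3.138, -0.001, -0.005]
contact_force: [-0.6, 0.1, 1.0]
width: 0.004
```

```bash
python3 plan.py .617 .1 .062 0; python3 - <<'E'
from h import *
c=cap('side'); cv2.imwrite('pics/sh.png',cv2.resize(c['frame'][200:320,220:380,::-1],(800,600),interpolation=cv2.INTER_CUBIC))
E
```

```text
t 27.6 tcp [0.6204 0.1374 0.0719] yaw 0.1 w 0.004 F [-0.6  0.1  1. ] q7 -0.05
shift mm [-3.5 37.5  9.7] turn [-0.2 -0.2  0.1] or [   0.3   -0.3 -179.9]
```

View pics/sh.png

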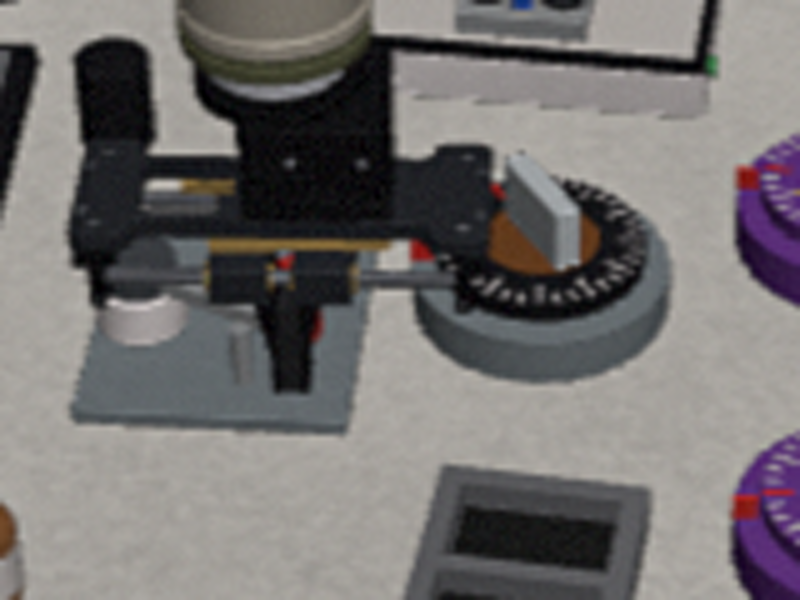

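The closed fingers at (292,340) stand on the +y side of the red knob at (318,325), with clear space around them. Pushing toward -y.

>>> drive_tool --pt "0 -0.004 0.02 0.008 0 0 0" --pt "0 0 0.02 0 0 0 0" --pt "0 0 0.01 0 0 0 0" --pt "0 0 0.012 0 0 0 0" --pt "0 0 0.012 0 0 0 0"

```text
clock: 28.28
tcp_pos: [0.6173, 0.0617, 0.0696]
orientation: [-3.131, -0.003, -0.011]
contact_force: [-5.3, 5.0, 0.1]
width: 0.01
```

```bash
python3 plan.py .617 0 .062 0
```

```text
t 28.27 tcp [0.6173 0.0617 0.0696] yaw 0.1 w 0.01 F [-5.3  5.   0.1] q7 0.08
shift mm [-0.5 61.8  6.9] turn [-0.6 -0.4  0.1] or [   0.6   -1.  -179.9]
```

>>> drive_tool --pt "0 0 0.012 0.004 0 0 0" --pt "0 0 0.012 0 0 0 0" --pt "0 0 0.012 0 0 0 0" --pt "0 0 0.012 0 0 0 0"

```text
clock: 28.78
tcp_pos: [0.6174, 0.0133, 0.0657]
orientation: [-3.127, -0.006, -0.011]
contact_force: [2.6, 4.8, -1.4]
width: 0.004
```

```bash
python3 plan.py .617 0 .062 0
```

```text
t 28.77 tcp [0.6174 0.0133 0.0657] yaw 0.2 w 0.004 F [ 2.6  4.8 -1.4] q7 0.17
shift mm [-0.5 13.3  3.5] turn [-0.8 -0.4  0.2] or [   0.7   -1.3 -179.8]
```

>>> drive_tool --pt "0 0 0.007 0 0 0 0" --pt "0 0 0.006 0 0 0 0" --pt "0 0 0.006 0 0 0 0"

```text
clock: 29.15
tcp_pos: [0.6196, -0.0039, 0.066]
orientation: [-3.123, -0.009, -0.018]
contact_force: [1.2, 20.6, 0.1]
width: 0.008
```

>>> drive_tool --pt "0 0 0.005 0 0 0 0" --pt "0 0 0.005 0 0 0 0"

```text
clock: 29.4
tcp_pos: [0.6196, -0.0037, 0.066]
orientation: [-3.11, -0.022, -0.014]
contact_force: [-5.2, 18.0, 5.6]
width: 0.01
```

```bash
python3 plan.py .617 0 .062 0; python3 - <<'E'
from h import *
for cam in('side','top'):
    c=cap(cam); X=cloud(c); im=c['frame'].astype(int); m=(im[...,0]>1.8*im[...,1])&(im[...,0]>70)&(abs(X[...,0]-.63)<.05)&(abs(X[...,1])<.12)&(X[...,2]>.045)&(X[...,2]<.1)
    p=X[m]; print(cam,m.sum(),p.mean(0).round(4) if len(p) else '')
    if cam=='side': cv2.imwrite('pics/sh2.png',cv2.resize(c['frame'][200:320,220:380,::-1],(800,600),interpolation=cv2.INTER_CUBIC))
E
```

```text
t 29.4 tcp [ 0.6196 -0.0037  0.066 ] yaw 0.8 w 0.01 F [-5.2 18.   5.6] q7 0.22
shift mm [-2.5 -3.6  4.1] turn [-1.8 -0.5  0.8] or [   0.8   -2.8 -179.2]
side 17 [ 0.6165 -0.0107  0.0542]
top 0
```

View pics/sh2.png

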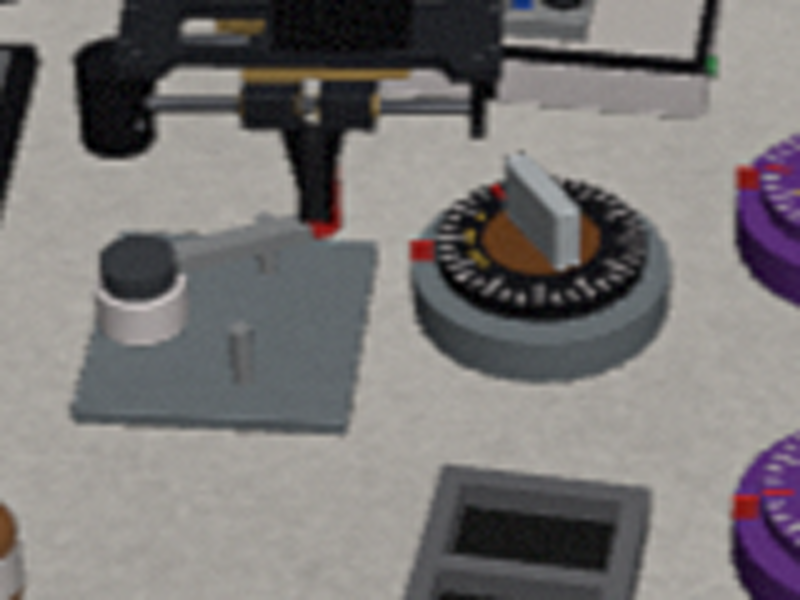

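The lever is against the far pin: it stopped moving with about 20 N on it, and the polariser is still at 60. Releasing it gently.

>>> drive_tool --pt "0 0 -0.015 0 0 0 0" --pt "0 0 -0.025 0 0 0 0" --pt "0 0 -0.025 0 0 0 0" --pt "0 0 -0.025 0 0 0 0" --pt "0 0 -0.025 0 0 0 0"

```text
clock: 30.12
tcp_pos: [0.6187, 0.1084, 0.0697]
orientation: [-3.115, -0.014, -0.016]
contact_force: [0.6, -0.1, -0.2]
width: 0.002
```

>>> drive_tool --pt "0 0 -0.02 -0.02 0 0 0" --pt "0 0 0 -0.05 0 0 0" --pt "0 0 0 -0.05 0 0 0" --pt "0.3 0 0 0 0 0 0"

```text
clock: 30.62
tcp_pos: [0.6185, 0.1231, 0.1934]
orientation: [-3.121, -0.014, -0.02]
contact_force: [0.6, -0.7, -0.5]
width: 0.059
```

```bash
python3 chk.py k2; python3 plan.py .505 -.0132 .13 30; python3 - <<'E'
from h import *
c=dict(np.load('side.npz')); X=cloud(c)
m=(X[...,2]>.06)&(X[...,2]<.1)&(abs(X[...,0]-.622)<.03)&(abs(X[...,1]-.066)<.03); print('knob',m.sum(),X[m].mean(0).round(4))
E
```

```text
top index 3 [ 0.5677 -0.0131  0.0357] 0.1
bar ((0.5048345923423767, -0.013322919607162476), (0.014760414138436317, 0.0582447424530983), 30.40633773803711)
top fins pts 123
[array([ 0.517, -0.241,  0.082]), array([ 0.508, -0.307,  0.082])]
side 0mark 4 [ 0.5284 -0.0573  0.0421] -62.1
side index 21 [ 0.5663 -0.0147  0.0367] -1.4
bar ((0.5045011043548584, -0.011323386803269386), (0.01716003753244877, 0.06103811413049698), 28.98134422302246)
side fins pts 91
[array([ 0.517, -0.235,  0.08 ]), array([ 0.51, -0.3 ,  0.08])]
t 30.73 tcp [0.6165 0.1232 0.1893] yaw 0.5 w 0.129 F [-0.8  0.   0.3] q7 -0.06
shift mm [-113.3  137.1   86. ] turn [ -1.   -0.7 -29.5] or [ -0.9   1.3 150.5]
t 30.73 tcp [0.6165 0.1232 0.1893] yaw 0.5 w 0.129 F [-0.8  0.   0.3] q7 -0.06
shift mm [-113.1  136.5   56. ] turn [ -1.   -0.7 -29.5] or [ -0.9   1.3 150.5]
knob 99 [0.6226 0.0693 0.0763]
```

>>> drive_tool --pt "0.5 -0.038 0.045 0 0 0 0" --pt "0.5 -0.038 0.045 0 0 0 0" --pt "0.5 -0.036 0.045 0 -1 -0.7 0" --pt "0.5 0 0 0.02 0 0 -10" --pt "0.5 0 0 0.02 0 0 -10" --grip_force 10

```text
clock: 31.35
tcp_pos: [0.4991, -0.0195, 0.1386]
orientation: [3.087, 0.571, -0.021]
contact_force: [0.2, 0.6, 0.4]
width: 0.498
```

>>> drive_tool --pt "0.5 0 0 0.02 0 0 -9.5" --pt "0.5 0 0 0 0 0 0"

```text
clock: 31.6
tcp_pos: [0.496, -0.0211, 0.1146]
orientation: [3.028, 0.83, -0.031]
contact_force: [0.3, 0.3, -0.2]
width: 0.496
```

```bash
python3 plan.py .505 -.0132 .1 30
```

```text
t 31.6 tcp [ 0.496  -0.0211  0.1146] yaw 30.7 w 0.496 F [ 0.3  0.3 -0.2] q7 0.59
shift mm [12.  -2.2 14.4] turn [-0.2  1.1  0.7] or [  -1.8   -0.3 -179.3]
```

>>> drive_tool --pt "0.5 0.011 -0.002 0.012 0 1.1 0.5" --pt "0.5 0 0 0 0 0 0"

```text
clock: 31.85
tcp_pos: [0.5041, -0.0145, 0.1021]
orientation: [-3.035, -0.803, 0.004]
contact_force: [0.2, -0.2, 0.7]
width: 0.498
```

```bash
python3 plan.py .505 -.0132 .054 30
```

```text
t 31.85 tcp [ 0.5041 -0.0145  0.1021] yaw 29.7 w 0.498 F [ 0.2 -0.2  0.7] q7 0.59
shift mm [ 1.6 -0.6 48.1] turn [-0.2  0.1 -0.3] or [  0.2   0.3 179.7]
```

>>> drive_tool --pt "0.5 0.001 0 0.025 0 0 0" --pt "0.5 0 0 0.018 0 0 0" --pt "0.5 0 0 0 0 0 0"

```text
clock: 32.22
tcp_pos: [0.5055, -0.0147, 0.0598]
orientation: [-3.038, -0.795, 0.003]
contact_force: [0.3, -0.4, 0.6]
width: 0.502
```

```bash
python3 plan.py .505 -.0132 .054 30
```

```text
t 32.23 tcp [ 0.5055 -0.0147  0.0598] yaw 29.3 w 0.502 F [ 0.3 -0.4  0.6] q7 0.63
shift mm [ 0.3 -1.6  5.8] turn [-0.1  0.1 -0.7] or [1.000e-01 2.000e-01 1.793e+02]
```

>>> drive_tool --pt "0.3 0 -0.001 0.005 0 0 -0.7" --pt "0 0 0 0 0 0 0" --pt "0 0 0 0 0 0 0" --pt "0 0 0 0 0 0 0" --pt "0 0 0 0 0 0 0"

```text
clock: 32.85
tcp_pos: [0.5049, -0.0146, 0.0562]
orientation: [-3.034, -0.812, 0.003]
contact_force: [2.1, 0.8, -5.1]
width: 0.157
```

>>> drive_tool --pt "0 0 0 0 0 0 0" --pt "0 0 0 0 0 0 -9" --pt "0 0 0 0 0 0 -10" --pt "0 0 0 0 0 0 -10" --pt "0 0 0 0 0 0 -10" --grip_force 20

```text
clock: 33.48
tcp_pos: [0.505, -0.0145, 0.0562]
orientation: [-2.571, -1.803, 0.002]
contact_force: [-1.0, -0.7, -2.3]
width: 0.16
```

```bash
python3 plan.py .505 -.0132 .054 90
```

```text
t 33.48 tcp [ 0.505  -0.0145  0.0562] yaw 70.1 w 0.16 F [-1.  -0.7 -2.3] q7 1.3
shift mm [ 1.2 -0.5  2.2] turn [ -0.1  -0.  -19.9] or [ -0.    0.2 160.1]
```

>>> drive_tool --pt "0 0 0 0 0 0 -10" --pt "0 0 0 0 0 0 -9.5" --pt "0 0 0 0 0 0 0" --pt "0 0 0 0 0 0 0"

```text
clock: 33.98
tcp_pos: [0.505, -0.0145, 0.0562]
orientation: [-2.22, -2.22, 0.002]
contact_force: [-0.0, 0.6, -1.3]
width: 0.158
```

```bash
python3 plan.py .505 -.0132 .054 90
```

```text
t 33.98 tcp [ 0.505  -0.0145  0.0562] yaw 90.0 w 0.158 F [-0.   0.6 -1.3] q7 1.64
shift mm [ 1.3 -0.   2.2] turn [-0.1 -0.   0. ] or [   0.    -0.2 -180. ]
```

>>> drive_tool --pt "0.5 0 0 0 0 0 0" --pt "0.5 0 0 0 0 0 0" --pt "0.5 0 0 -0.03 0 0 0" --pt "0.5 0 0 -0.05 0 0 0" --pt "0.5 0 0 -0.05 0 0 0"

```text
clock: 34.6
tcp_pos: [0.5037, -0.0143, 0.1868]
orientation: [-2.225, -2.211, 0.01]
contact_force: [0.5, 0.4, -1.2]
width: 0.498
```

>>> drive_tool --pt "0.5 0.04 0 -0.02 0 0 0" --pt "0.5 0.05 0 0 0 0 0" --pt "0.5 0.05 0 0 0 0 0" --pt "0.5 0.04 0 0 0 0 0" --pt "0.5 0 0 0 0 0 0"

```text
clock: 35.22
tcp_pos: [0.5082, 0.1714, 0.2135]
orientation: [-2.236, -2.206, -0.007]
contact_force: [0.8, -0.5, 0.9]
width: 0.498
```

```bash
python3 chk.py k3; python3 - <<'E'
from h import *
c=dict(np.load('side.npz')); X=cloud(c)
m=(X[...,2]>.06)&(X[...,2]<.1)&(abs(X[...,0]-.622)<.03)&(abs(X[...,1]-.066)<.03); print('knob',m.sum(),X[m].mean(0).round(4))
E
```

```text
top index 4 [ 0.5661 -0.0131  0.0382] 0.1
bar ((0.5045875906944275, -0.0131226796656847), (0.013121267780661583, 0.058060381561517715), 89.17063903808594)
top fins pts 121
[array([ 0.517, -0.241,  0.082]), array([ 0.508, -0.308,  0.081])]
side 0mark 6 [ 0.5522 -0.0125  0.0453] 0.9
side index 20 [ 0.5676 -0.0136  0.0361] -0.4
bar ((0.5051294565200806, -0.012768778949975967), (0.01975804753601551, 0.0566500686109066), 89.9571762084961)
side fins pts 0
t 35.33 tcp [0.5088 0.1676 0.2136] yaw 89.0 w 0.5 F [-0.  -0.7  0.2] q7 1.2
shift mm [-181.2   -1.   113.1] turn [ 0.1 -0.2 59. ] or [ 3.00e-01  1.00e-01 -1.21e+02]
knob 93 [0.6226 0.0687 0.0769]
```

View pics/k3.png

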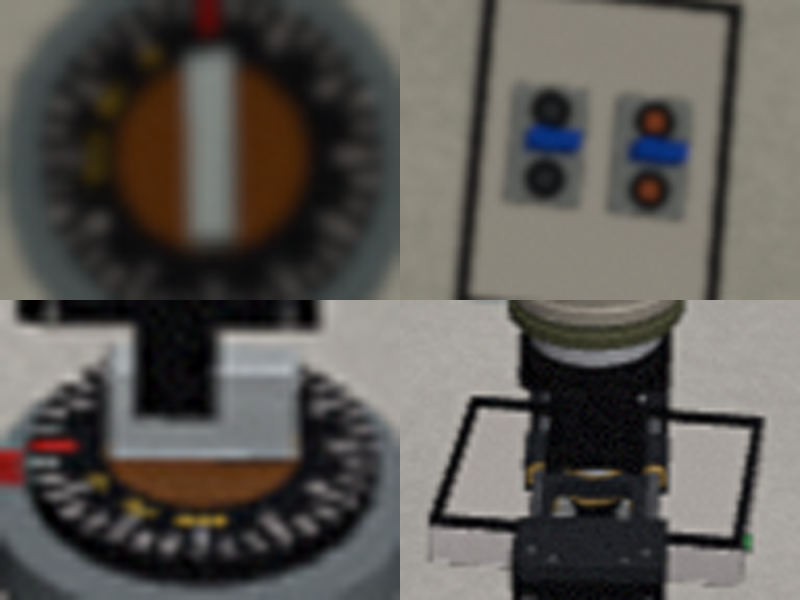

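The 0 mark is at the index (bar and mark within about 1°), both carriers are where I put them, and the knob is at rest. Handing in.

```bash
python3 -c "
from workcell import ctrl
print(ctrl.hand_in())"
```

```text
the job is handed in; nothing more can be done
None
```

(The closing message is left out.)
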